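# Take the long paddle out of the utensil steriliser

### The arm

A 6-joint arm with a two-finger parallel gripper is mounted at the origin on the work surface. World frame = base frame: x ahead of the robot, y to its left, z up, the work surface at z = 0. Lengths are in m, angles in rad, forces in N, time in s.
With the tool pointing down it reaches from about 0.35 to 0.975 m from the base axis. Payload 7.1 kg.
Tool frame: the origin (TCP) lies on the centre line of the jaws, within the pads' length; the fingertips stand 8 mm ahead of it and the grasp point (between the pads) lies 11 mm behind it (arm.tcp_to_tips is the z of the fingertips in the tool frame, in m); z points along the fingers, y is the line along which they close (so a half turn about z gives the same grasp; the last joint's range is limited). The gripper opens to 88 mm and grips with 3 to 60 N. Pads are 20 mm wide; open, the fingers measure 115 mm over their backs; the gripper's body (75 mm by 178 mm) begins 61 mm behind the grasp point.
Start: joints at [-1.364, 0.423, 1.63, -0, 1.089, -0.019], TCP at [0.14, -0.609, 0.231] pointing down, gripper open.
Joint ranges: [-3, 3], [-0.9, 2.11], [0.09, 2.58], [-1.31, 4.45], [0.11, 2.69], [-2.54, 2.54]. Speed limits (rad/s): [2.39, 2.39, 3.01, 3.14, 3.14, 3.14].

### API

Orientations are given as a rotation vector (axis times angle).
In Python, from plant import arm, optics gives the robot as it stands.
- The arm moves only by the tool step_arm, never from a script. Its argument "deltas" is a list of rows, each a list of 5 numbers: the finger opening in cm, from 0 to 8.78, then the shift along the tool's x, y, z in cm, then the turn about the tool's z in degrees. In form: [[claw, x, y, z, spin], ...]. A call has 1 to 12 rows; each row shifts and turns the commanded pose from where the row before left it, along the tool's axes as they then stand; what a row does not reach is not made up. A row lasts 1/8 s, in which the tool goes at most 62.5 mm and 10.7 degrees, less where a joint would pass 70% of its speed; a pose out of reach is approached as far as the arm can. A call with a gripper value outside its range is refused whole. The fingers move at their own pace and stop on an object; the grip force is fixed at half the most. Time passes only in rows, so rows that do not move let the fingers close. It gives the time, the measured TCP pose, the force, the opening and the grip force at its end, in the units of the state.
- arm.observe(): the state, without advancing time (a new reading comes with each control period).
- optics.grab_frame(name): name is "scene" or "top" or "wrist"; returns a dict with "color" (400x640x3 uint8, blue, green, red), "depth" (400x640 float32, m along the optical axis (not along the pixel's ray), 0 where there is no reading), "intrinsics" (3x3 intrinsics, pixels), "rvec" (rotation vector, rad) and "tvec" (3), from world to camera coordinates, as OpenCV has them. Camera axes: x right, y down, z forward; pixel columns grow to the right and rows downward; lengths in m; the calibration is good to about 2 mm. The wrist camera is an equidistant fisheye: a pixel r from the principal point sees the ray r / f radians off the axis. A picture is of the moment at which its call begins.
- arm.sign_off(): hands the job in; it is judged then, once.
The state is a dict: "time_s": time; "joint_pos": joint angles; "joint_vel": joint speeds; "joint_efforts": joint torques, N m; "eef_pos": TCP position; "orientation": TCP orientation; "ft_force": force on the tool from outside, world axes, zero at the start; "moment": the same for the moment, N m; "gripper_width": opening from 0.0 (shut) to 1.0 (fully open); "grip_force": force on a finger pad.
Only numpy, scipy, OpenCV 4.12 (cv2) and the standard library are available. Lean on these libraries where they do the work, as an engineer would, in place of code of your own. Each camera call takes 0.05 s, during which the arm holds its last target. There are 200 camera calls.

### The job

Slide the steriliser's clear cover fully back to its stop, then take out the long white-handled paddle by its handle: it is longer than the opening, so raise its blade end out first and draw it out at a slant from under the fixed hood. Finish still holding the paddle by the handle, level and still in the air over the steriliser, all of it at least 8 cm higher than the rim of the opening. It is sterile, so it must not touch the table; leave the cover fully open and leave the other utensils, the jars, the funnel and the tape dispenser where they are.

Things in the scene. Friction and masses are not known exactly. Their poses are not given: they have to be found in the camera images.
- steriliser: bench-top utensil steriliser, a low stainless box fixed to the table, 272 mm wide (its x), 448 mm long (its y, -186 to +262). Origin on the table top under the middle of the chamber, z up. Chamber inside: x -130 to +130, y -180 to +180, floor at z 18; two round rest bars 8 mm thick cross it at y -100 and +100, tops at z 34 mm. Guide rails at x -133 and +133, 10 mm wide, rise to z 132
- opening (a point): middle of the opening in the steriliser's top, at the height of its end wall's rim: x 0, y -75, z 118 mm in the steriliser's frame. The opening is 260 mm wide (x) and 210 mm long, from the end wall at y -180 to the edge of the fixed hood at y +30
- hood_edge (a point): middle of the lower edge of the fixed hood: x 0, y +30, z 112 mm in the steriliser's frame. The hood is a plate (z 112 to 118) over the chamber from y +30 to its closed end at y +180; a lamp tube 15 mm thick lies across under it at y 165, z 98. Beyond it, to y 256, is a closed housing of the same height
- cover (a joint): how far the clear cover (250 mm wide, 220 mm long, top at z 128 mm) is slid back along the steriliser's +y, in m: 0 = opening shut, 0.214 = at its stop, fully open and parked over hood and housing. It rubs with about 2.5 N and stays where it is left. It may start up to 50 mm open
- cover_handle (a point): middle of the cover's handle, a round steel bar 12 mm thick and 90 mm long along the steriliser's x, on two posts with its axis 40 mm above the cover (z 167 mm); it moves with the cover, at y -74 mm + the cover's travel in the steriliser's frame
- paddle: the long paddle, 340 mm, by far the longest utensil, about 0.25 kg, lying on the two rest bars along the middle of the chamber. Origin under its middle, on its flat underside; y runs along it from blade to handle end, within 2 degrees of the steriliser's y. White handle 24 mm wide (x), 16 mm high, from y -85 to +170; it balances at y -45 mm, on the handle. About 140 mm of it lies under the hood
- paddle_tip (a point): the tip of the blade: y -170 mm, z 2.5 mm in the paddle's frame. The flat steel blade is 64 mm wide and 5 mm thick, flush with the paddle's underside, from y -75 to this round tip
- paddle_end (a point): the end of the handle: y +170 mm, z 8 mm in the paddle's frame
- short_spatula: bystander: small spatula, 245 mm long, 42 mm wide, 14 mm high, on the rest bars along one side of the chamber; origin under its middle, along its y
- tongs: bystander: steel tongs, 235 mm long, 40 mm wide, 10 mm high, on the rest bars along the other side of the chamber; origin under their middle, along their y
- jar_a: bystander: dark glass jar, 53 mm across, 77 mm high, origin under its centre, on the table beyond the steriliser
- jar_b: bystander: same kind of jar, on the table beyond the steriliser
- jar_c: bystander: same kind of jar, on the table past the blade end of the steriliser
- funnel: bystander: steel jar funnel standing on its spout, 110 mm across, 62 mm high, origin under its centre
- tape_dispenser: bystander: desk tape dispenser, 150 mm long (its x), 62 mm wide, 114 mm high, origin under its centre
- table: the steel table top, z 0

How it is judged:
On the way, in this order (a step that is already met when the one before it is completed fails the run):
1. the cover is slid back to its stop (within 5 mm) while the paddle still lies in the chamber (value of joint cover above 0.209 m and height (world z) of paddle_tip below 0.1 m), for 0.2 s.
2. the paddle slants through the opening: blade tip above the rim, handle end still below it (height (world z) of paddle_tip above 0.123 m and height (world z) of paddle_end below 0.11 m and contact force between the fingers and paddle above 1 N), for 0.1 s.
At the end, for the whole second after the job is handed in: Cover within 5 mm of its stop; paddle gripped by its handle only, both ends 80 mm or more above the opening's end wall (198 mm above the table), level within 12 degrees, face up, its middle within 250 mm horizontally of the opening's middle, not touching the steriliser, and still (value of joint cover above 0.209 m and height (world z) of each of paddle_tip, paddle_end above 0.198 m and angle between paddle's own z axis and vertical below 0.21 rad and horizontal distance between paddle and opening below 0.25 m and contact force between the fingers and paddle above 1 N and y of the grasp point in the frame of paddle between -0.085 and 0.175 m and contact force between paddle and steriliser below 0.1 N and linear speed of paddle below 0.03 m/s and angular speed of paddle below 0.15 rad/s); the arm keeps its last pose, push and grip.
It fails at once if the short spatula or the tongs are pushed more than 40 mm from their place (distance of any of short_spatula, tongs from where it was at the start of the episode above 0.04 m).
It fails at once if a jar, the funnel or the tape dispenser is pushed more than 30 mm (distance of any of jar_a, jar_b, jar_c, funnel, tape_dispenser from where it was at the start of the episode above 0.03 m).
It fails at once if the paddle touches the table top (contact force between paddle and table above 0.3 N).
It also fails if it takes over 58 s, if anything falls off the work surface, if the arm or the gripper's body presses on something with over 40 N, if the wrist force passes 120 N, or if a joint passes its speed limit or range.

## Working session

There is one attempt and no reset: what is moved stays moved. The work goes in short steps, Python scripts to look and compute and a tool call to move; the robot and the scene stay as the last step left them, time stands still between calls to the robot, and variables do not carry over. Pictures are saved under pics/ and viewed, at most 10 in all, crops included, and the job is handed in when it is done.

Besides the shell and the picture viewer there is one more tool, called after ">>>" as name([rows], argument=value, ...), one row to a line, values as JSON. step_arm: Moves the arm, as the interface text tells. Its arguments: {"type":"object","properties":{"deltas":{"type":"array","items":{"type":"array","items":{"type":"number"}}}},"required":["deltas"]}

```bash
ls; mkdir -p pics
python3 - <<'E'
from plant import arm, optics
import cv2,numpy as np
s=arm.observe(); print({k:np.round(v,3) for k,v in s.items()}); print(arm.tcp_to_tips)
for n in("scene","top"):
    f=optics.grab_frame(n); np.savez(f'{n}0.npz',**f)
    cv2.imwrite(f'pics/{n}0.png',f['color']); print(n,f['intrinsics'].round(1).tolist(),f['rvec'],f['tvec'])
E
```

```text
pics
{'time_s': np.float64(0.0), 'joint_pos': array([-1.364,  0.424,  1.631,  0.   ,  1.089, -0.019]), 'joint_vel': array([-0.   , -0.001,  0.   ,  0.001, -0.001,  0.   ]), 'joint_efforts': array([ 0.0000e+00, -5.4462e+01, -2.7366e+01,  6.4000e-02,  2.3000e-02,
       -0.0000e+00]), 'eef_pos': array([ 0.14 , -0.609,  0.23 ]), 'orientation': array([-3.12 , -0.354,  0.   ]), 'ft_force': array([ 0.669, -0.143,  0.737]), 'moment': array([-0.017,  0.014, -0.002]), 'grip_force': np.float64(0.0), 'gripper_width': np.float64(1.002)}
0.008
scene [[383.8, 0.0, 318.8], [0.0, 383.8, 199.7], [0.0, 0.0, 1.0]] [ 2.30433155  1.26263088 -0.34748952] [-0.31873861 -0.35873453  1.67817602]
top [[501.9, 0.0, 320.8], [0.0, 501.9, 195.0], [0.0, 0.0, 1.0]] [ 2.05530151 -2.17798693  0.21502978] [0.00922159 0.56425384 1.44506703]
```

View pics/top0.png

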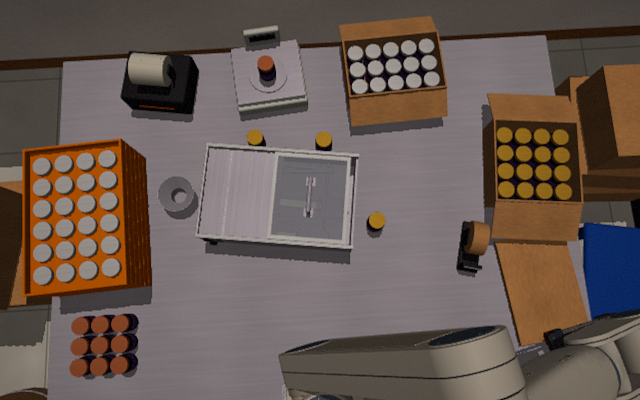

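View pics/scene0.png

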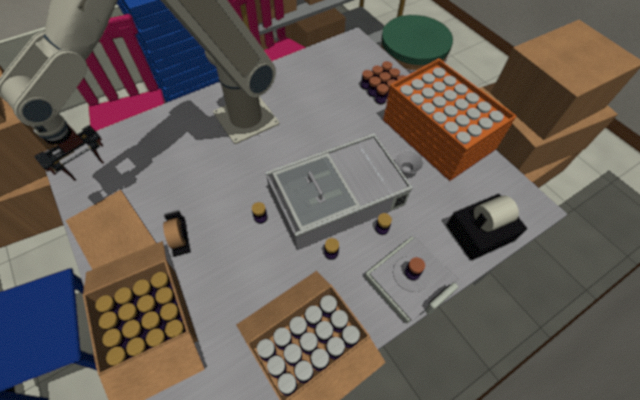

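The top view shows the steriliser at about (200–357, 145–250). The cover handle is at (309,197), the hood and housing are on the left (+y side), the funnel is at (177,196), jars are at (256,138), (323,141) and (376,221), and the tape dispenser is at (472,245). The scene view agrees.

```bash
cat > h.py <<'E'
import numpy as np,cv2
def cloud(f):
    K=f['intrinsics'];d=f['depth'];v,u=np.mgrid[:d.shape[0],:d.shape[1]]
    c=np.dstack([(u-K[0,2])/K[0,0]*d,(v-K[1,2])/K[1,1]*d,d])
    R=cv2.Rodrigues(np.asarray(f['rvec']))[0]
    w=(c-np.ravel(f['tvec']))@R   # R^T (c-t)
    w[d==0]=np.nan
    return w
def onplane(f,uv,z):
    K=f['intrinsics'];R=cv2.Rodrigues(np.asarray(f['rvec']))[0]
    p=np.c_[np.atleast_2d(uv),np.ones(len(np.atleast_2d(uv)))]@np.linalg.inv(K).T@R
    o=-R.T@np.ravel(f['tvec']); return o+p*((z-o[2])/p[:,2])[:,None]
E
python3 - <<'E'
from h import *
f=dict(np.load('top0.npz'));w=cloud(f)
sub=w[150:245,205:352];
m=np.zeros(w.shape[:2],bool);m[130:262,190:370]=True
z=w[...,2]
for lo,hi in((.108,.145),(.122,.145),(.15,.19)):
    k=m&(z>lo)&(z<hi);p=w[k][:,:2].astype(np.float32)
    print(lo,hi,k.sum(),cv2.minAreaRect(p),cv2.boxPoints(cv2.minAreaRect(p)).round(3).tolist(),p.mean(0))
print('rows z at row197',z[197,195:365:6].round(3))
print('col z 330',z[140:256:4,330].round(3))
print(onplane(f,[[209,145],[357,153],[352,250],[198,238],[309,197],[311,177],[308,217]],.132).round(3).tolist())
c=f['color'][135:260,190:370]
cv2.imwrite('pics/crop0.png',cv2.resize(c,None,fx=4.4,fy=4.4,interpolation=cv2.INTER_CUBIC))
E
```

```text
0.108 0.145 14207 ((0.5573562383651733, 0.10089090466499329), (0.4442172348499298, 0.2781001627445221), 82.27787017822266) [[0.38999998569488525, -0.10100000351667404], [0.6650000214576721, -0.1379999965429306], [0.7250000238418579, 0.3019999861717224], [0.4490000009536743, 0.3400000035762787]] [0.556146   0.10834422]
0.122 0.145 8335 ((0.5573775172233582, 0.1008872389793396), (0.44416314363479614, 0.2780379354953766), 82.26605987548828) [[0.38999998569488525, -0.10000000149011612], [0.6650000214576721, -0.1379999965429306], [0.7250000238418579, 0.3019999861717224], [0.44999998807907104, 0.3400000035762787]] [0.54703605 0.04588749]
0.15 0.19 155 ((0.5444880127906799, 0.011327655985951424), (0.011744033545255661, 0.10140270739793777), 82.18473052978516) [[0.49300000071525574, 0.012000000104308128], [0.593999981880188, -0.0010000000474974513], [0.5960000157356262, 0.009999999776482582], [0.4950000047683716, 0.024000000208616257]] [0.5431059  0.01132859]
rows z at row197 [-0.     0.133  0.12   0.12   0.119  0.12   0.113  0.12   0.116  0.114
  0.111  0.115  0.114  0.125  0.129  0.126  0.13   0.125  0.132  0.174
  0.126  0.125  0.128  0.125  0.124  0.127  0.018 -0.003 -0.001]
col z 330 [0.075 0.072 0.03  0.13  0.131 0.124 0.129 0.133 0.13  0.125 0.126 0.13
 0.127 0.128 0.124 0.13  0.131 0.126 0.129 0.128 0.127 0.124 0.126 0.126
 0.127 0.125 0.131 0.094 0.005]
[[0.715, 0.292, 0.132], [0.666, -0.134, 0.132], [0.388, -0.1, 0.132], [0.446, 0.327, 0.132], [0.545, 0.011, 0.132], [0.603, 0.002, 0.132], [0.488, 0.017, 0.132]]
```

View pics/crop0.png

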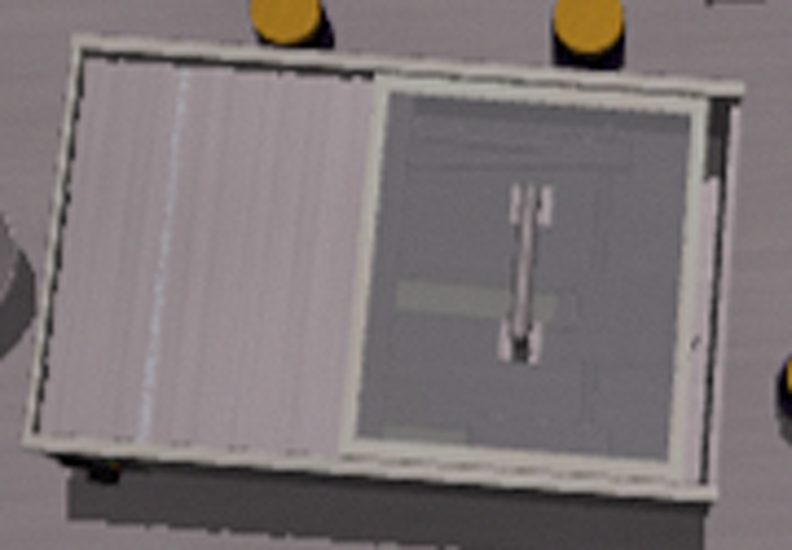

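>>> step_arm([
  [8.5,0,0,0,-9.9],
  [6,0,0,0,-9.9],
  [4,0,0,0,-9.9],
  [2,0,0,0,-9.9],
  [0,0,0,0,-9.9],
  [0,0,0,0,-9.9],
  [0,0,0,0,-9.9],
  [0,0,0,0,0],
])

```text
time_s: 1.1
eef_pos: [0.1399, -0.6089, 0.2303]
orientation: [-2.368, -2.064, -0.001]
ft_force: [-0.5, -0.2, 0.1]
gripper_width: 0.211
grip_force: 0.0
```

>>> step_arm([
  [0,4,2,0,0],
  [0,4,2,0,0],
  [0,4,2,0,0],
  [0,4,2,0,0],
  [0,4,2,0,0],
  [0,4,2,0,0],
  [0,4,2,0,0],
  [0,4,2,0,0],
  [0,4,2,0,0],
  [0,4,2,0,0],
  [0,4,2,0,0],
  [0,4,2,0,0],
])

```text
time_s: 2.6
eef_pos: [0.4432, -0.1646, 0.2307]
orientation: [2.371, 2.061, 0.0]
ft_force: [-0.4, 0.2, -0.1]
gripper_width: 0.008
grip_force: 0.0
```

>>> step_arm([
  [0,4,2,0,0],
  [0,4,2,0,0],
  [0,4,2,0,0],
  [0,2.5,1.5,2,0],
  [0,0,0,3,0],
  [0,0,0,2.2,0],
  [0,0,0,0,0],
  [0,0,0,0,0],
])

```text
time_s: 3.6
eef_pos: [0.5369, -0.0325, 0.1594]
orientation: [2.368, 2.063, 0.001]
ft_force: [-0.5, 0.4, -0.2]
gripper_width: 0.009
grip_force: 0.0
```

```bash
cat >> h.py <<'E'
Y=np.array([.1345,.9909]);X=np.array([.9909,-.1345]);O=np.array([.5523,.0632])
def ster(p):
    d=np.asarray(p)[...,:2]-O; return np.stack([d@X,d@Y,np.asarray(p)[...,2]],-1)
E
python3 -c "
from h import *
from plant import arm
print(ster(arm.observe()['eef_pos']).round(4))"
```

```text
[-0.0023 -0.0969  0.1594]
```

>>> step_arm([
  [0,1.5,0,0,0],
  [0,1.5,0,0,0],
  [0,2,0,0,0],
  [0,2,0,0,0],
  [0,2,0,0,0],
  [0,2,0,0,0],
  [0,2,0,0,0],
  [0,2,0,0,0],
  [0,2,0,0,0],
  [0,2,0,0,0],
  [0,1,0,0,0],
  [0,0.5,0,0,0],
])

```text
time_s: 5.1
eef_pos: [0.564, 0.1714, 0.1585]
orientation: [-2.366, -2.067, 0.001]
ft_force: [0.8, -2.9, 1.4]
gripper_width: 0.007
grip_force: 1.4
```

>>> step_arm([
  [0,0.3,0,0,0],
  [0,0.3,0,0,0],
  [0,0.2,0,0,0],
  [0,0,0,0,0],
])

```text
time_s: 5.6
eef_pos: [0.5651, 0.1787, 0.1585]
orientation: [-2.367, -2.065, 0.0]
ft_force: [0.7, -2.1, 0.9]
gripper_width: 0.004
grip_force: 0.7
```

```bash
python3 -c "
from h import *
from plant import arm,optics
s=arm.observe();print(ster(s['eef_pos']).round(4),s['ft_force'])
f=optics.grab_frame('top');np.savez('top1.npz',**f)
cv2.imwrite('pics/top1.png',f['color'][100:300,150:410].repeat(3,0).repeat(3,1))"
```

```text
[-0.0029  0.1161  0.1585] [ 0.72578726 -2.10848023  0.87252631]
```

View pics/top1.png

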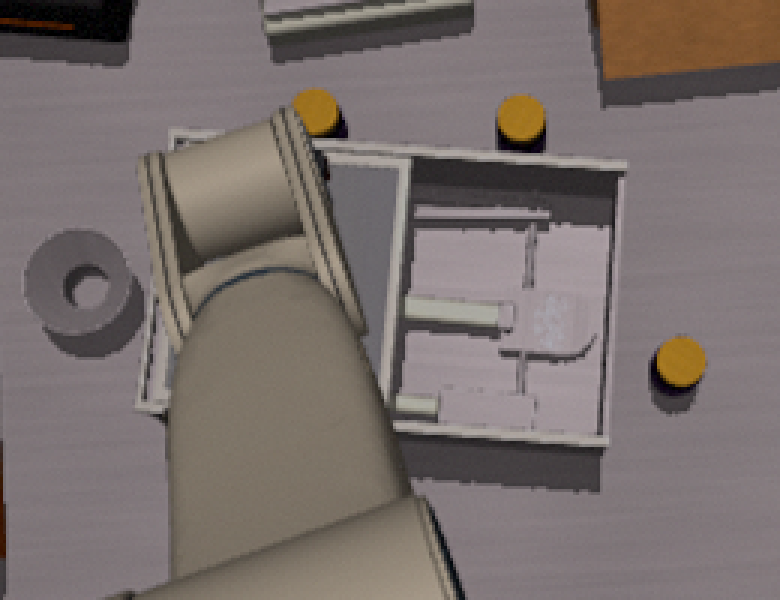

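The cover is nearly open. The paddle handle shows from (405,305) to (500,318) in the crop, with the blade to its right. The tongs and spatula lie clear to the sides. I'll push on to the stop.

>>> step_arm([
  [0,0.3,0,0,0],
  [0,0.3,0,0,0],
  [0,0.2,0,0,0],
  [0,0.2,0,0,0],
  [0,0,0,0,0],
])

```text
time_s: 6.28
eef_pos: [0.5662, 0.1873, 0.1585]
orientation: [2.365, 2.066, -0.004]
ft_force: [-0.4, -9.0, 1.3]
gripper_width: 0.006
grip_force: 4.7
```

Run:
```python
from h import *
from plant import arm
s=arm.observe();print(ster(s['eef_pos']).round(4),s['ft_force'])
f=dict(np.load('top1.npz'))
c=f['color'].astype(int);hsv=cv2.cvtColor(f['color'],cv2.COLOR_BGR2HSV)
print(c[202:206,290:326:5].tolist()[1])
w=ster(cloud(f))
# handle: greenish white
m=((c[...,1]>c[...,0]+3)&(c[...,1]>c[...,2]+3)&(c.min(2)>110)).astype(np.uint8)
n,l,st,ce=cv2.connectedComponentsWithStats(m)
for i in range(1,n):
    if st[i,4]>40: print(st[i],ce[i])
k=np.zeros_like(m);k[190:220,284:316]=1
for i in (1,):
    v,u=np.nonzero(k)
    P=ster(onplane(f,np.c_[u,v].astype(float),.05)); 
b=((c.min(2)>150)&(c[...,0]<c[...,1]-4)&(k>0))
v,u=np.nonzero(b);P=ster(onplane(f,np.c_[u,v].astype(float),.05))
print(len(u),P.min(0),P.max(0),cv2.minAreaRect(P[:,:2].astype(np.float32)))
for a in np.arange(-.1,.04,.02):
    q=P[(P[:,1]>a)&(P[:,1]<a+.02)]
    if len(q): print(a,q[:,0].min().round(4),q[:,0].max().round(4),q[:,0].mean().round(4))
```

```text
[-0.0029  0.1248  0.1585] [-0.38094249 -8.96689138  1.29127739]
[[157, 169, 169], [160, 169, 171], [160, 168, 169], [160, 168, 168], [160, 169, 169], [165, 172, 173], [164, 160, 169], [150, 145, 156]]
148 [-0.01243079 -0.06953541  0.05      ] [0.00423538 0.01894473 0.05      ] ((-0.004583198577165604, -0.025257881730794907), (0.0888134315609932, 0.015450941398739815), 88.58644104003906)
-0.08 -0.0111 0.0018 -0.0051
-0.06 -0.0124 0.0011 -0.0055
-0.039999999999999994 -0.011 0.0025 -0.0042
-0.01999999999999999 -0.0119 0.0035 -0.0042
1.3877787807814457e-17 -0.0105 0.0042 -0.0033
```

>>> step_arm([
  [0,-1,0,0,0],
  [0,-2,0,-1,0],
  [0,-1,0,-4,0],
  [2,0,0,-4,0],
  [4.5,0,0,0,0],
])

```text
time_s: 6.9
eef_pos: [0.5633, 0.1486, 0.2529]
orientation: [2.365, 2.063, 0.011]
ft_force: [0.1, 0.5, -0.3]
gripper_width: 0.193
grip_force: 0.0
```

Run:
```python
from h import *
from plant import arm,optics
s=arm.observe();print(ster(s['eef_pos']).round(4),s['ft_force'])
f=optics.grab_frame('top');np.savez('top2.npz',**f)
w=ster(cloud(f));
inn=(abs(w[...,0])<.06)&(w[...,1]>-.178)&(w[...,1]<.028)
h=inn&(w[...,2]>.043)&(w[...,2]<.06); P=w[h]
print(h.sum())
for a in np.arange(-.18,.04,.01):
    q=P[(P[:,1]>a)&(P[:,1]<a+.01)]
    b=w[inn&(w[...,2]>.033)&(w[...,1]>a)&(w[...,1]<a+.01)]
    print(round(a,3),len(q),q[:,0].min().round(4) if len(q) else '',q[:,0].max().round(4) if len(q) else '',q[:,2].mean().round(3) if len(q) else '','|',len(b),b[:,0].min().round(3) if len(b) else '',b[:,0].max().round(3) if len(b) else '')
c=f['color'][150:245,275:365]
cv2.imwrite('pics/top2.png',cv2.resize(c,None,fx=6,fy=6,interpolation=cv2.INTER_CUBIC))
g=optics.grab_frame('wrist');cv2.imwrite('pics/w2.png',g['color']);np.savez('w2.npz',**g)
k=(w[...,1]>.10)&(w[...,1]<.17)&(abs(w[...,0])<.06)&(w[...,2]>.155)&(w[...,2]<.185)
if k.sum(): print('bar',k.sum(),w[k].mean(0))
```

```text
[-0.0006  0.0861  0.2529] [ 0.06940516  0.49211338 -0.28126148]
372
-0.18 6 -0.0211 0.0321 0.052 | 34 -0.051 0.058
-0.17 5 -0.0264 0.0063 0.045 | 32 -0.028 0.012
-0.16 6 -0.0269 0.0125 0.045 | 57 -0.038 0.021
-0.15 12 -0.0368 0.0147 0.044 | 68 -0.04 0.022
-0.14 13 -0.0407 0.0202 0.044 | 67 -0.041 0.021
-0.13 4 -0.0386 -0.0087 0.044 | 64 -0.041 0.024
-0.12 8 -0.0399 0.0092 0.044 | 68 -0.041 0.024
-0.11 7 -0.0313 0.0208 0.045 | 71 -0.04 0.057
-0.1 5 0.0018 0.0142 0.044 | 84 -0.051 0.06
-0.09 28 -0.0296 0.0189 0.049 | 68 -0.04 0.024
-0.08 27 -0.0206 0.0058 0.049 | 54 -0.039 0.024
-0.07 27 -0.019 0.0023 0.05 | 28 -0.019 0.002
-0.06 26 -0.0194 0.0036 0.049 | 29 -0.019 0.005
-0.05 24 -0.0183 0.0033 0.05 | 25 -0.018 0.004
-0.04 26 -0.0187 0.0028 0.048 | 27 -0.019 0.003
-0.03 27 -0.0187 0.0047 0.048 | 31 -0.019 0.006
-0.02 23 -0.0172 0.0043 0.049 | 24 -0.017 0.004
-0.01 27 -0.0176 0.0025 0.05 | 32 -0.06 0.005
0.0 22 -0.0165 0.0022 0.049 | 83 -0.059 0.007
0.01 26 -0.0172 0.0058 0.049 | 154 -0.059 0.006
0.02 23 -0.0171 0.0049 0.05 | 137 -0.05 0.02
0.03 0    | 0
```

View pics/top2.png

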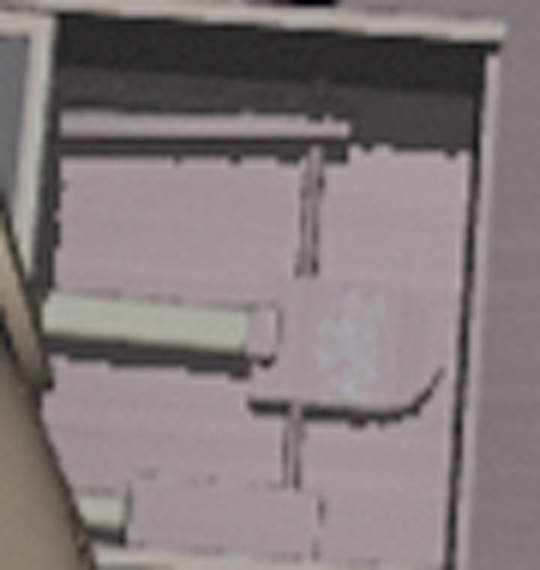

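The paddle handle runs from (45,320) to (275,332) in the crop, with the blade to (450,350). Its centre is at x' ≈ -8 mm and the paddle origin at y' ≈ -5 mm. The tongs (top) and spatula (bottom) are well clear of the fingers.

>>> step_arm([
  [4.5,-3,-0.2,0,0],
  [4.5,-4,-0.2,0,1],
  [4.5,-4,-0.2,0,0],
  [4.5,-2.6,-0.1,0,0],
  [4.5,0,0,0,0],
  [4.5,0,0,0,0],
])

```text
time_s: 7.75
eef_pos: [0.5345, 0.0157, 0.248]
orientation: [-2.384, -2.044, 0.001]
ft_force: [0.7, 0.6, -0.0]
gripper_width: 0.509
grip_force: 0.0
```

Run:
```python
from h import *
from plant import arm
s=arm.observe();print(ster(s['eef_pos']).round(4),s['orientation'],s['gripper_width'])
```

```text
[-0.0113 -0.0495  0.248 ] [-2.38412692e+00 -2.04425124e+00  1.05290166e-03] 0.5086886479348851
```

>>> step_arm([
  [4.5,0,0.3,2,0],
  [4.5,0,0,3,0],
  [4.5,0,0,3,0],
  [4.5,0,0,3,0],
  [4.5,0,0,3,0],
  [4.5,0,0,3,0],
  [4.5,0,0,2,0],
  [4.5,0,0,1.5,0],
  [4.5,0,0,1,0],
  [4.5,0,0,0,0],
])

```text
time_s: 9.0
eef_pos: [0.5375, 0.0152, 0.0332]
orientation: [-2.384, -2.045, 0.001]
ft_force: [-0.9, -1.0, -0.5]
gripper_width: 0.514
grip_force: 0.0
```

>>> step_arm([
  [3.5,0,0,0,0],
  [2.5,0,0,0,0],
  [1.5,0,0,0,0],
  [1,0,0,0,0],
  [1,0,0,0,0],
  [1,0,0,0,0],
])

```text
time_s: 9.75
eef_pos: [0.5385, 0.0148, 0.0343]
orientation: [2.384, 2.044, 0.002]
ft_force: [0.8, -1.0, 5.9]
gripper_width: 0.267
grip_force: 30.0
```

>>> step_arm([
  [1,0,0,-1,0],
  [1,0,0,-1,0],
  [1,0,0,-1,0],
  [1,0,0,-0.7,0],
  [1,0,0,0,0],
])

```text
time_s: 10.38
eef_pos: [0.5381, 0.0149, 0.0714]
orientation: [2.384, 2.045, 0.002]
ft_force: [0.2, -0.5, -2.1]
gripper_width: 0.272
grip_force: 30.0
```

>>> step_arm([
  [1,0,0,-0.5,0],
  [1,0,0,-0.5,0],
  [1,0,0,-0.5,0],
  [1,0,0,-0.5,0],
  [1,0,0,-0.5,0],
  [1,0,0,0,0],
])

```text
time_s: 11.12
eef_pos: [0.5379, 0.0149, 0.0961]
orientation: [2.384, 2.045, 0.001]
ft_force: [0.5, -0.1, -3.6]
gripper_width: 0.274
grip_force: 30.0
```

```bash
cat > look.py <<'E'
from h import *
from plant import arm,optics
import sys
s=arm.observe();print(ster(s['eef_pos']).round(4),s['ft_force'].round(1),s['moment'].round(2),s['grip_force'],s['gripper_width'])
f=optics.grab_frame('scene');g=optics.grab_frame('top')
n=sys.argv[1]
np.savez(n+'.npz',s=f['color'],sd=f['depth']); 
a=cv2.resize(f['color'][110:270,230:430],(500,400),interpolation=cv2.INTER_CUBIC)
b=cv2.resize(g['color'][120:270,190:390],(500,375),interpolation=cv2.INTER_CUBIC)
cv2.imwrite(f'pics/{n}.png',cv2.resize(np.vstack([a,b]),(385,597)))
for c in(f,g):
    w=ster(cloud(c));k=(abs(w[...,0]+.009)<.03)&(w[...,1]>-.34)&(w[...,1]<-.09)&(w[...,2]>.04)&(w[...,2]<.3)
    for a in np.arange(-.34,-.09,.02):
        q=w[k&(w[...,1]>a)&(w[...,1]<a+.02)]
        if len(q)>4:print(round(a+.01,2),len(q),np.percentile(q[:,2],[10,50,90]).round(3),end='; ')
    print()
E
python3 look.py l3
```

```text
[-0.0078 -0.0498  0.0961] [ 0.5 -0.1 -3.6] [-0.19 -0.01  0.07] 30.00019758939743 0.274265286163734
-0.27 54 [0.045 0.065 0.078]; -0.25 57 [0.044 0.069 0.078]; -0.23 17 [0.045 0.059 0.079]; -0.19 77 [0.054 0.101 0.117]; -0.17 34 [0.108 0.111 0.115]; -0.15 86 [0.107 0.11  0.112]; -0.13 81 [0.104 0.107 0.11 ]; -0.11 83 [0.103 0.106 0.109]; -0.09 47 [0.101 0.104 0.289]; 
-0.27 20 [0.073 0.076 0.08 ]; -0.25 42 [0.074 0.078 0.082]; -0.23 18 [0.053 0.076 0.081]; -0.19 34 [0.115 0.119 0.122]; -0.17 75 [0.068 0.11  0.118]; -0.15 136 [0.106 0.11  0.114]; -0.13 100 [0.104 0.109 0.113];
```

View pics/l3.png

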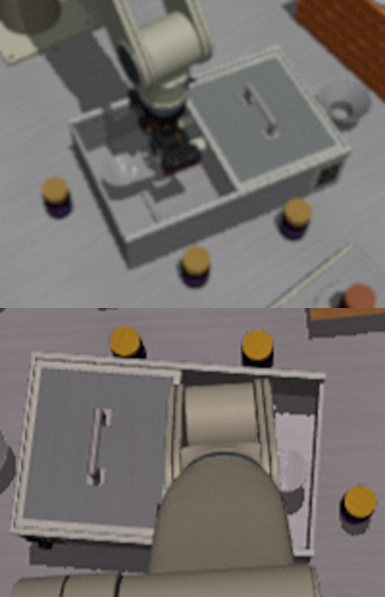

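The scene crop (upper) shows the blade raised at about (120,170), with the cover parked. The slope is about 6° so far.

>>> step_arm([
  [1,0,0,-0.4,0],
  [1,0,0,-0.4,0],
  [1,0,0,-0.4,0],
  [1,0,0,-0.4,0],
  [1,0,0,-0.4,0],
  [1,0,0,-0.4,0],
  [1,0,0,-0.2,0],
  [1,0,0,0,0],
])

```text
time_s: 12.22
eef_pos: [0.5376, 0.0148, 0.1218]
orientation: [-2.385, -2.045, 0.0]
ft_force: [0.4, 0.1, -5.5]
gripper_width: 0.273
grip_force: 30.0
```

```bash
python3 look.py l4
```

```text
[-0.0081 -0.0499  0.1218] [ 0.4  0.1 -5.5] [-0.08 -0.06  0.05] 29.999107718467712 0.2730247676181137
-0.27 51 [0.044 0.066 0.077]; -0.25 55 [0.05  0.071 0.078]; -0.23 19 [0.045 0.06  0.079]; -0.19 78 [0.051 0.1   0.118]; -0.17 28 [0.157 0.159 0.162]; -0.15 82 [0.15  0.153 0.157]; -0.13 79 [0.145 0.148 0.152]; -0.11 78 [0.138 0.142 0.145]; -0.09 40 [0.135 0.137 0.14 ]; 
-0.27 24 [0.073 0.077 0.08 ]; -0.25 41 [0.073 0.076 0.08 ]; -0.23 18 [0.049 0.075 0.08 ]; -0.19 31 [0.115 0.118 0.123]; -0.17 66 [0.066 0.12  0.161]; -0.15 138 [0.151 0.155 0.159]; -0.13 114 [0.146 0.15  0.154];
```

>>> step_arm([
  [1,-1,0,0,0],
  [1,-1.5,0,-0.3,0],
  [1,-1.5,0,-0.3,0],
  [1,-1.5,0,-0.3,0],
  [1,-1.5,0,-0.3,0],
  [1,-1.5,0,-0.3,0],
  [1,-1.5,0,-0.3,0],
  [1,-1.5,0,-0.3,0],
  [1,-1.5,0,-0.3,0],
  [1,-1.5,0,-0.2,0],
  [1,-1.5,0,0,0],
  [1,0,0,0,0],
])

```text
time_s: 13.82
eef_pos: [0.5131, -0.1443, 0.1476]
orientation: [-2.386, -2.043, 0.0]
ft_force: [0.2, -0.4, -2.9]
gripper_width: 0.27
grip_force: 30.0
```

```bash
python3 look.py l5
```

```text
[-0.0109 -0.2109  0.1476] [ 0.2 -0.4 -2.9] [-0.06 -0.05 -0.02] 29.999390244483948 0.2703216896756968
-0.33 32 [0.18  0.183 0.186]; -0.31 98 [0.176 0.179 0.182]; -0.29 98 [0.17  0.173 0.176]; -0.27 141 [0.054 0.165 0.17 ]; -0.25 172 [0.058 0.163 0.241]; -0.23 112 [0.065 0.247 0.27 ]; -0.21 71 [0.242 0.257 0.267]; -0.19 80 [0.059 0.243 0.269]; -0.15 41 [0.136 0.142 0.146]; -0.13 39 [0.131 0.136 0.14 ]; -0.11 41 [0.123 0.13  0.134]; -0.09 18 [0.118 0.126 0.129]; 
-0.33 30 [0.179 0.182 0.186]; -0.31 23 [0.18  0.183 0.187]; -0.15 26 [0.139 0.143 0.145]; -0.13 59 [0.133 0.139 0.143]; -0.11 60 [0.126 0.133 0.138]; -0.09 33 [0.126 0.128 0.132];
```

View pics/l5.png

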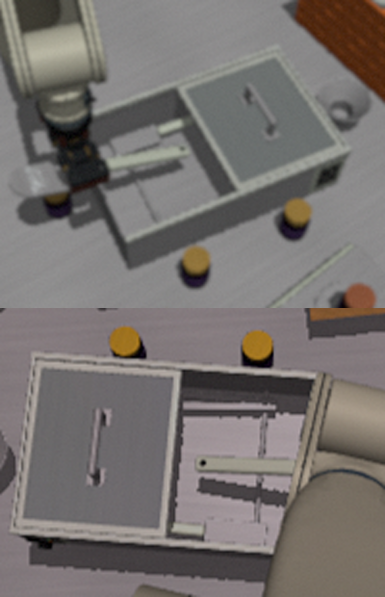

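The handle end, at (205,463) in the lower view, is clear of the hood edge. Now I'll lift it straight up, bring it back over the parked cover, and press the handle end lightly on the cover to level the paddle.

>>> step_arm([
  [1,0,0,-1,0],
  [1,0,0,-2,0],
  [1,0,0,-2,0],
  [1,0,0,-2,0],
  [1,0,0,-1,0],
  [1,1.5,0,0,0],
  [1,2,0,0,0],
  [1,2,0,0,0],
  [1,2,0,0,0],
  [1,1.5,0,0,0],
  [1,0,0,0,0],
  [1,0,0,0,0],
])

```text
time_s: 15.42
eef_pos: [0.5269, -0.0544, 0.2274]
orientation: [-2.384, -2.045, 0.001]
ft_force: [-0.9, 0.4, -2.6]
gripper_width: 0.273
grip_force: 30.0
```

```bash
cat >> look.py <<'E'
print('handle/cover')
for c in(f,g):
    w=ster(cloud(c));k=(abs(w[...,0]+.009)<.02)&(w[...,2]>.12)&(w[...,2]<.3)
    for a in np.arange(-.09,.16,.02):
        q=w[k&(w[...,1]>a)&(w[...,1]<a+.02)]
        if len(q)>4:print(round(a+.01,2),len(q),np.percentile(q[:,2],[10,50,90]).round(3),end='; ')
    print()
E
python3 look.py l6
```

```text
[-0.0094 -0.1199  0.2274] [-0.9  0.4 -2.6] [-0.04 -0.05  0.01] 29.999475181102753 0.2733098220436807
-0.27 52 [0.048 0.07  0.08 ]; -0.25 59 [0.046 0.072 0.079]; -0.23 92 [0.074 0.261 0.265]; -0.21 99 [0.252 0.256 0.26 ]; -0.19 173 [0.068 0.247 0.252]; -0.17 95 [0.241 0.244 0.248]; -0.15 79 [0.238 0.244 0.252]; -0.13 7 [0.24  0.243 0.247]; 
-0.27 23 [0.074 0.077 0.08 ]; -0.25 42 [0.073 0.077 0.081]; -0.23 131 [0.078 0.262 0.266]; -0.21 101 [0.255 0.259 0.263]; -0.17 73 [0.242 0.245 0.249]; -0.15 9 [0.24  0.243 0.246]; 
handle/cover
-0.06 12 [0.209 0.22  0.221]; -0.04 43 [0.21  0.216 0.219]; -0.02 39 [0.204 0.209 0.213]; 0.0 40 [0.197 0.204 0.209]; 0.02 44 [0.131 0.198 0.202]; 0.04 88 [0.124 0.13  0.195]; 0.06 86 [0.124 0.129 0.188]; 0.08 76 [0.125 0.128 0.183]; 0.1 41 [0.123 0.126 0.129]; 0.12 49 [0.123 0.126 0.129]; 0.14 82 [0.124 0.128 0.172]; 0.16 16 [0.124 0.127 0.13 ]; 
-0.08 34 [0.227 0.23  0.234]; -0.06 7 [0.225 0.228 0.23 ]; -0.04 26 [0.213 0.217 0.222]; -0.02 66 [0.206 0.212 0.216]; 0.0 70 [0.201 0.206 0.211]; 0.02 64 [0.196 0.201 0.205]; 0.04 109 [0.125 0.191 0.197]; 0.06 109 [0.124 0.185 0.191]; 0.08 105 [0.126 0.178 0.185]; 0.1 79 [0.123 0.127 0.13 ]; 0.12 99 [0.123 0.127 0.131]; 0.14 130 [0.125 0.164 0.174]; 0.16 69 [0.124 0.128 0.132];
```

>>> step_arm([
  [1,0,0,1,0],
  [1,0,0,1.5,0],
  [1,0,0,0.8,0],
  [1,0,0,0.6,0],
  [1,0,0,0.6,0],
  [1,0,0,0.6,0],
  [1,0,0,0.6,0],
  [1,0,0,0.6,0],
  [1,0,0,0.6,0],
  [1,0,0,0,0],
])

```text
time_s: 16.77
eef_pos: [0.5269, -0.0542, 0.1582]
orientation: [-2.384, -2.044, 0.0]
ft_force: [0.5, -0.8, -1.0]
gripper_width: 0.269
grip_force: 30.0
```

```bash
python3 look.py l7
```

```text
[-0.0094 -0.1197  0.1582] [ 0.5 -0.8 -1. ] [ 0.1  -0.12 -0.04] 30.001654028892517 0.26864126709548586
-0.27 54 [0.044 0.067 0.078]; -0.25 61 [0.047 0.074 0.08 ]; -0.23 98 [0.063 0.175 0.178]; -0.21 92 [0.171 0.173 0.176]; -0.19 146 [0.065 0.169 0.172]; -0.17 93 [0.164 0.168 0.171]; -0.15 178 [0.165 0.244 0.272]; -0.13 71 [0.252 0.27  0.281]; -0.11 64 [0.254 0.272 0.284]; -0.09 6 [0.251 0.253 0.257]; 
-0.27 21 [0.075 0.077 0.081]; -0.25 42 [0.073 0.077 0.08 ]; -0.23 127 [0.08  0.177 0.181]; -0.21 76 [0.173 0.176 0.179]; -0.17 10 [0.167 0.171 0.173]; 
handle/cover
-0.06 19 [0.158 0.162 0.165]; -0.04 43 [0.152 0.16  0.163]; -0.02 39 [0.149 0.157 0.161]; 0.0 38 [0.145 0.154 0.157]; 0.02 39 [0.144 0.151 0.154]; 0.04 55 [0.125 0.146 0.151]; 0.06 51 [0.126 0.145 0.149]; 0.08 47 [0.125 0.142 0.145]; 0.1 40 [0.124 0.127 0.141]; 0.12 55 [0.123 0.126 0.13 ]; 0.14 76 [0.124 0.128 0.173]; 0.16 14 [0.125 0.127 0.13 ]; 
-0.04 27 [0.157 0.161 0.165]; -0.02 62 [0.153 0.159 0.162]; 0.0 65 [0.152 0.156 0.16 ]; 0.02 60 [0.147 0.153 0.157]; 0.04 93 [0.126 0.148 0.153]; 0.06 94 [0.125 0.144 0.15 ]; 0.08 95 [0.126 0.142 0.148]; 0.1 90 [0.123 0.127 0.144]; 0.12 95 [0.124 0.127 0.131]; 0.14 129 [0.126 0.163 0.173]; 0.16 68 [0.123 0.127 0.131];
```

>>> step_arm([
  [1,0,0,0.5,0],
  [1,0,0,0.5,0],
  [1,0,0,0.5,0],
  [1,0,0,0.5,0],
  [1,0,0,0.3,0],
  [1,0,0,0,0],
  [1,0,0,-1,0],
  [1,0,0,-2,0],
  [1,0,0,-2,0],
  [1,0,0,-2,0],
  [1,0,0,-2,0],
  [1,0,0,-1.5,0],
])

```text
time_s: 18.38
eef_pos: [0.5272, -0.0542, 0.2422]
orientation: [2.384, 2.045, 0.001]
ft_force: [-0.1, -0.5, -2.9]
gripper_width: 0.27
grip_force: 30.0
```

>>> step_arm([
  [1,0,0,-0.5,0],
  [1,0,0,0,0],
  [1,0,0,0,0],
  [1,0,0,0,0],
  [1,0,0,0,0],
  [1,0,0,0,0],
])

```text
time_s: 19.12
eef_pos: [0.527, -0.0543, 0.2455]
orientation: [-2.384, -2.045, 0.0]
ft_force: [-0.6, -0.5, -3.3]
gripper_width: 0.272
grip_force: 30.0
```

```bash
python3 look.py l8
```

```text
[-0.0093 -0.1198  0.2455] [-0.6 -0.5 -3.3] [-0.07 -0.08 -0.02] 29.999278485774994 0.27213745125016586
-0.27 58 [0.044 0.066 0.078]; -0.25 59 [0.047 0.074 0.079]; -0.23 103 [0.076 0.253 0.255]; -0.21 102 [0.249 0.252 0.255]; -0.19 181 [0.071 0.249 0.253]; -0.17 99 [0.248 0.251 0.253]; -0.15 92 [0.248 0.256 0.262]; -0.13 10 [0.259 0.261 0.267]; 
-0.27 21 [0.074 0.078 0.081]; -0.25 42 [0.073 0.077 0.08 ]; -0.23 142 [0.079 0.253 0.256]; -0.21 97 [0.25  0.253 0.257]; -0.17 94 [0.248 0.251 0.254]; -0.15 11 [0.249 0.252 0.254]; 
handle/cover
-0.06 21 [0.25  0.255 0.257]; -0.04 46 [0.247 0.255 0.258]; -0.02 43 [0.248 0.254 0.257]; 0.0 47 [0.248 0.254 0.258]; 0.02 46 [0.183 0.252 0.256]; 0.04 97 [0.125 0.13  0.254]; 0.06 93 [0.125 0.13  0.253]; 0.08 97 [0.124 0.129 0.253]; 0.1 60 [0.124 0.126 0.248]; 0.12 48 [0.123 0.126 0.128]; 0.14 84 [0.124 0.128 0.172]; 0.16 15 [0.123 0.126 0.128]; 
-0.08 50 [0.253 0.258 0.261]; -0.04 33 [0.253 0.257 0.26 ]; -0.02 73 [0.251 0.256 0.259]; 0.0 73 [0.251 0.255 0.258]; 0.02 71 [0.249 0.254 0.258]; 0.04 149 [0.124 0.242 0.256]; 0.06 150 [0.125 0.133 0.255]; 0.08 149 [0.125 0.133 0.254]; 0.1 107 [0.125 0.128 0.251]; 0.12 87 [0.124 0.127 0.131]; 0.14 129 [0.124 0.131 0.175]; 0.16 66 [0.123 0.127 0.132];
```

View pics/l8.png

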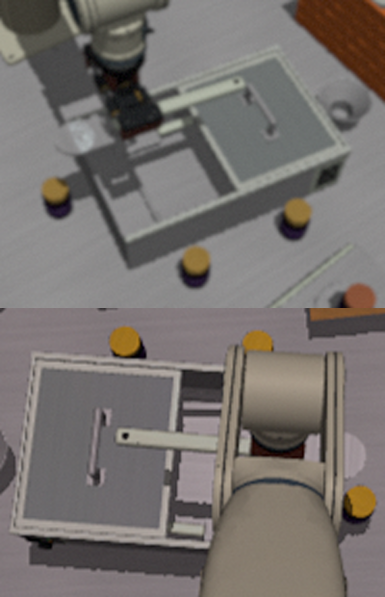

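The paddle is held level (about 1.5°) at z ≈ 0.24 m. The cover is still parked, with its bar at y' ≈ 0.14, and nothing else has moved.

```bash
python3 -c "
from plant import arm
print(arm.sign_off())"
```

```text
the job is handed in; nothing more can be done
None
```

The job is handed in: the cover is at its stop and the paddle is held level by its handle about 0.24 m above the table over the steriliser; the hand-in gave no verdict.

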